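# Open the code-locked sample box

## Robot

A 6-joint arm with a two-finger parallel gripper is mounted at the origin on a cart in front of the work surface, level with it; the furniture and walls round the work are solid. World frame = base frame: x ahead of the robot, y to its left, z up, the work surface at z = 0. Lengths are in m, angles in rad, forces in N, time in s.
With the tool pointing down it reaches from about 0.225 to 0.875 m from the base axis. Payload 3.4 kg.
Tool frame: the origin (TCP) lies midway between the tips of the shut fingers; the grasp point (between the pads) lies 19 mm behind it (manip.pinch_z is the distance from the TCP to the grasp point, in m); z points along the fingers, y is the line along which they close (so a half turn about z gives the same grasp; the last joint's range is limited). The gripper opens to 85 mm and grips with 20 to 120 N. Pads are 22 mm wide; open, the fingers measure 114 mm over their backs; the gripper's body (76 mm by 85 mm) begins 54 mm behind the grasp point. The pads swing forward as they close: fully open they stand 13 mm farther back than shut.
Start: joints at [-1.329, 0.276, 1.505, -0, 1.361, -0.121], TCP at [0.204, -0.538, 0.21] pointing down, gripper open.
Joint ranges: [-2.89, 2.89], [-0.75, 2.08], [0.22, 2.7], [-1.18, 4.32], [0.11, 2.71], [-2.7, 2.7]. Speed limits (rad/s): [2.57, 2.57, 3.14, 3.14, 3.14, 3.14].

## Interface

Orientations are given as a unit quaternion [w, x, y, z].
In Python, from rig import manip gives the robot as it stands.
- The arm moves only by the tool carry_out, never from a script. Its arguments are lists of equal length, an entry for each row: "delta_pos": the shift along the tool's x, y, z scaled (see below), a list of three; "turn": the turn, a rotation vector about the tool's x, y, z scaled (see below), a list of three; "claw": the closure, from -1 (fully open) to 1 (shut). A call has 1 to 12 rows; each row is the pose to reach, as a shift and turn from the pose commanded when the call began, along the tool's axes at that moment; what a row does not reach only later rows make up. The controller multiplies each number of a shift by 400 mm and each number of a turn by 30 degrees. A row lasts 1/10 s, in which the tool goes at most 50 mm and 8.59 degrees, less where a joint would pass 70% of its speed; a pose out of reach is approached as far as the arm can. A call with a number of a shift or a turn outside -1 to 1 is refused whole. A call with a gripper value outside its range is refused whole. The fingers move at their own pace and stop on an object; "force" is the grip in N (left out, the last holds). Time passes only in rows, so rows that repeat a pose let the fingers close. It gives the time, the measured TCP pose, the force, the opening and the grip force at its end, in the units of the state.
- manip.get_state(): the state, without advancing time (a new reading comes with each control period).
- manip.get_image(name): name is "scene" or "top"; returns a dict with "image" (420x560x3 uint8, red, green, blue), "z_map" (420x560 float32, m along the optical axis (not along the pixel's ray), 0 where there is no reading), "fx", "fy", "cx", "cy" (pixels), "k1" (the pictures are not rectified: a ray, as slopes to the right and down, at radius r is drawn at 1 + k1 r^2 times it, then the intrinsics apply), "world_to_cam" (4x4, takes a point from world to camera coordinates). Camera axes: x right, y down, z forward; pixel columns grow to the right and rows downward; lengths in m; the calibration is good to about 2 mm. A picture is of the moment at which its call begins.
- manip.sign_off(): hands the job in; it is judged then, once.
Trained networks look in the newest picture that a camera, given by its name, has taken for a name from the list of things; names that differ only in an ending like _2 or _b are one class to them, and where a whole thing is asked for, a point or a joint stands for the part that bears it (a point fixed in the world has none). Each returns a list of dicts, best first, with "score" (0 to 1); they miss things now and then, are a little off and sometimes report something else, mostly with a low value. They report only what shows in the picture. A call takes as long as a camera call.
- manip.spot_in(camera, query): "point" ([x, y, z] in m, in world coordinates, good to about 4 mm: the middle of the surface that is visible of it).
- manip.place_of(camera, query): "point" ([x, y, z] in m, in world coordinates, good to about 4 mm: a listed point, or the origin of a listed thing).
The state is a dict: "clock": time; "qpos": joint angles; "qd": joint speeds; "effort": joint torques, N m; "position": TCP position; "ee_rot": TCP orientation; "contact_force": force on the tool from outside, world axes, zero at the start; "moment": the same for the moment, N m; "width": finger opening in m; "gripper_force": force on a finger pad.
Only numpy, scipy, OpenCV 4.12 (cv2) and the standard library are available. Lean on these libraries where they do the work, as an engineer would, in place of code of your own. Each camera call takes 0.05 s, during which the arm holds its last target. There are 200 camera calls.

## Task

Roll the three thumbwheels of the blue sample lockbox to the code 4-7-2 (left, middle, right as you face it, read on top of the wheels between the white ticks), then push the red bolt to the right as far as it goes, which lets the lid pop up, and swing the lid all the way open. Leave the carton, the note pad and the timer beside it where they lie.

Things in the scene. Friction and masses are not known exactly. Their poses are not given: they have to be found in the camera images.
- lockbox: blue steel lockbox fixed to the bench, 200 (x) x 260 (y) x 100 mm high; origin under its centre, x away from the robot, y left, z up. Its front part (box x -0.100 to -0.011) is a dark flat lock deck, top at z 0.100, with three black numbered thumbwheels 42 mm apart standing 23.5 mm out of slots, and a red bolt right of them; the lid behind is flush with the deck
- left_wheel (a joint): left thumbwheel, 52 mm across its ten flats, 18 mm wide; turns without end on a level axle along box y through box [-0.054, 0.062, 0.092]. Value / 0.6283 = digit on top (modulo 10). Grows when the wheel's top is rolled away from the robot (box +x). A spring plunger centres it on each digit: about 1.5 N at the rim to leave; past half way (0.31 rad) it falls into the next. Code digit 4
- middle_wheel (a joint): middle thumbwheel, 52 mm across its ten flats, 18 mm wide; turns without end on a level axle along box y through box [-0.054, 0.020, 0.092]. Value / 0.6283 = digit on top (modulo 10). Grows when the wheel's top is rolled away from the robot (box +x). A spring plunger centres it on each digit: about 1.5 N at the rim to leave; past half way (0.31 rad) it falls into the next. Code digit 7, may already be set
- right_wheel (a joint): right thumbwheel, 52 mm across its ten flats, 18 mm wide; turns without end on a level axle along box y through box [-0.054, -0.022, 0.092]. Value / 0.6283 = digit on top (modulo 10). Grows when the wheel's top is rolled away from the robot (box +x). A spring plunger centres it on each digit: about 1.5 N at the rim to leave; past half way (0.31 rad) it falls into the next. Code digit 2
- left_code (a point): centre of the flat with digit 4 on the left wheel, 26 mm from its axle
- left_index (a point): fixed point where the left wheel's top digit is read: box [-0.054, 0.062, 0.118], 26 mm above the axle, between two white ticks on the deck. Every wheel has ten grey thumb ridges for a fingertip to bear on, one between each two digits (18, 54, 90 ... degrees from the top when a digit is centred): round bars 15 mm long in y, 6 mm thick, their axes 28.5 mm from the axle
- middle_code (a point): centre of the flat with digit 7 on the middle wheel, 26 mm from its axle
- middle_index (a point): fixed reading point of the middle wheel, box [-0.054, 0.020, 0.118]
- right_code (a point): centre of the flat with digit 2 on the right wheel, 26 mm from its axle
- right_index (a point): fixed reading point of the right wheel, box [-0.054, -0.022, 0.118]
- bolt (a joint): red sliding bolt: 0 = locked, 0.024 m = fully drawn, moving right (box -y). It moves only about 1.5 mm until all three wheels stand within about 8 degrees of the code; then it slides with 2 to 5 N and stays where left, and keeps the wheels from turning. Its steel tongue holds the lid's tab until about 0.017 m
- bolt_fin (a point): middle of the upper edge of the bolt's upright red fin: 30 mm along box x, 8 mm thick along y, standing 25 mm above the deck; at box [-0.054, -0.084, 0.125] when locked. 45 mm of empty deck lie between it and the right wheel; the foot of the fin and the tongue behind it are up to 9 mm high
- lid (a joint): lid: 0 = shut, 1.75 rad = all the way open, against its stop a little past upright. When the bolt is drawn an ejector pin pops it up to about 0.8 to 1.0 rad (the free edge then about 80 mm above the deck), so that a fingertip can bear on its underside from the front; its stiff hinge lets it stay at any angle; about 0.2 N m swings it
- lid_edge (a point): middle of the lid's front (free) edge, at half the lid's thickness of 8 mm; the lid is 256 mm wide in y and reaches 108 mm from its hinge; box [-0.010, 0, 0.096] when shut. A 18 mm wide steel tab stands 20 mm farther out at box y -0.084
- lid_hinge (a point): middle of the lid's hinge axis, fixed, along box y, at box [0.098, 0, 0.096]
- film_box: light blue and white carton 62 x 108 x 62 mm (x, y, z) on the bench right of the lockbox, origin under its centre; loose, to be left alone
- note_pad: yellow note pad 76 x 76 x 14 mm on the bench right of the lockbox, origin under its centre; loose, to be left alone
- bench_timer: white digital bench timer 62 x 66 x 19 mm on the bench right of the lockbox, origin under its centre; loose, to be left alone

How it is judged:
On the way, in this order (a step that is already met when the one before it is completed fails the run):
1. all three thumbwheels stand on the code 4-7-2, the bolt not yet drawn (distance between left_code and left_index below 0.004 m and distance between middle_code and middle_index below 0.004 m and distance between right_code and right_index below 0.004 m and value of joint bolt below 0.004 m), for 0.2 s.
2. the bolt is pushed fully to the right, the wheels still on the code (distance between left_code and left_index below 0.004 m and distance between middle_code and middle_index below 0.004 m and distance between right_code and right_index below 0.004 m and value of joint bolt above 0.02 m), for 0.1 s.
At the end, for the whole second after the job is handed in: The wheels show 4-7-2 (each code digit within 4 mm of its index point), the bolt is drawn by more than 20 of its 24 mm, and the lid stands open by more than 1.4 rad, at rest (all of step 2 and value of joint lid above 1.4 rad and velocity of joint lid between -0.2 and 0.2 rad/s); the robot touches nothing.
It fails at once if the carton, the note pad or the timer is shoved by more than 3 cm (distance of any of film_box, note_pad, bench_timer from where it was at the start of the episode above 0.03 m).
It also fails if it takes over 61 s, if anything falls off the work surface, if the arm or the gripper's body presses on something with over 40 N, if the wrist force passes 120 N, or if a joint passes its speed limit or range.

## Working session

There is one attempt and no reset: what is moved stays moved. The work goes in short steps, Python scripts to look and compute and a tool call to move; the robot and the scene stay as the last step left them, time stands still between calls to the robot, and variables do not carry over. Pictures are saved under pics/ and viewed, at most 10 in all, crops included, and the job is handed in when it is done.

Besides the shell and the picture viewer there is one more tool, called after "Emit:" by a JSON object that holds its "api" and its "payload". carry_out: Moves the arm, as the interface text tells. Shifts and turns lie within -1 to 1; 1 stands for 400 mm of shift or 30 degrees of turn. Its arguments: {"type":"object","properties":{"delta_pos":{"type":"array","items":{"type":"array","items":{"type":"number","minimum":-1,"maximum":1}}},"turn":{"type":"array","items":{"type":"array","items":{"type":"number","minimum":-1,"maximum":1}}},"claw":{"type":"array","items":{"type":"number"}},"force":{"type":"number"}},"required":["delta_pos","turn","claw"]}

```bash
mkdir -p pics; ls; python3 - <<'E'
from rig import manip
import cv2,numpy as np
s=manip.get_state();print(s['clock'],s['position'],s['ee_rot'],s['width'])
for c in('scene','top'):
    d=manip.get_image(c);cv2.imwrite(f'pics/{c}0.png',d['image'][:,:,::-1])
    print(c,d['fx'],d['fy'],d['cx'],d['cy'],d['k1'],d['world_to_cam'].round(3).tolist() if hasattr(d['world_to_cam'],'round') else d['world_to_cam'])
    for q in('lockbox','bolt_fin','lid_edge','lid_hinge','left_index','middle_index','right_index','left_code','middle_code','right_code','film_box','note_pad','bench_timer'):
        print(q,[(np.round(r['point'],4).tolist(),round(r['score'],2)) for r in manip.place_of(c,q)[:2]])
E
```

```text
pics
0.0 [ 0.20391856 -0.53700031  0.2095245 ] [-9.37282264e-04  9.83592005e-01  1.80404783e-01 -6.56481839e-05] 0.08536672770637302
scene 532.933461301003 532.933461301003 276.3300162438482 201.5203574663465 -0.1027380272312515 [[-0.835, -0.55, 0.005, 0.431], [-0.235, 0.348, -0.908, 0.215], [0.497, -0.759, -0.42, 1.328], [0.0, 0.0, 0.0, 1.0]]
lockbox [([0.5485, 0.2696, -0.0052], 0.58)]
bolt_fin [([0.5072, 0.1816, 0.1282], 0.5)]
lid_edge [([0.5407, 0.2717, 0.0949], 0.76), ([0.468, 0.3206, 0.12], 0.66)]
lid_hinge [([0.6457, 0.2839, 0.0983], 0.68)]
left_index [([0.4876, 0.3228, 0.118], 0.79)]
middle_index [([0.495, 0.2816, 0.1168], 0.8)]
right_index [([0.5007, 0.2433, 0.1179], 0.83)]
left_code [([0.4686, 0.3235, 0.1185], 0.68)]
middle_code [([0.5072, 0.2852, 0.1123], 0.75)]
right_code [([0.5218, 0.2449, 0.1082], 0.74)]
film_box [([0.5127, -0.1114, 0.0004], 0.76)]
note_pad [([0.3978, -0.1602, -0.0018], 0.9)]
bench_timer [([0.409, -0.265, 0.0008], 0.73)]
top 403.02598997221367 403.02598997221367 283.2421357315795 210.549537927678 -0.11875864686346554 [[-0.003, -1.0, 0.006, 0.028], [-0.996, 0.002, -0.094, 0.548], [0.094, -0.007, -0.996, 1.213], [0.0, 0.0, 0.0, 1.0]]
lockbox [([0.5506, 0.2718, -0.0028], 0.6)]
bolt_fin [([0.506, 0.1826, 0.1303], 0.61)]
lid_edge [([0.5409, 0.2699, 0.0985], 0.56)]
lid_hinge [([0.647, 0.2803, 0.099], 0.77)]
left_index [([0.49, 0.326, 0.12], 0.76)]
middle_index [([0.4952, 0.2836, 0.1144], 0.72)]
right_index [([0.5013, 0.2448, 0.1119], 0.96), ([0.5095, 0.2814, 0.1117], 0.16)]
left_code [([0.4717, 0.3261, 0.1141], 0.43)]
middle_code [([0.5071, 0.2845, 0.1122], 0.59)]
right_code [([0.5172, 0.2377, 0.11], 0.44), ([0.5092, -0.1162, -0.0006], 0.18)]
film_box [([0.5104, -0.1148, -0.0004], 0.62)]
note_pad []
bench_timer [([0.41, -0.2629, 0.0], 0.73), ([0.5001, 0.2436, 0.1146], 0.52)]
```

```bash
python3 - <<'E'
import cv2,numpy as np
a=cv2.imread('pics/scene0.png');b=cv2.imread('pics/top0.png')
from rig import manip
def px(c,p):
    d=manip.get_image(c);P=d['world_to_cam']@np.r_[p,1];x,y=P[:2]/P[2];k=1+d['k1']*(x*x+y*y)
    return int(d['fx']*x*k+d['cx']),int(d['fy']*y*k+d['cy'])
o=[]
for c,im in(('scene',a),('top',b)):
    u,v=px(c,[.5,.27,.11]);print(c,u,v)
    o.append(cv2.resize(im[max(v-50,0):max(v-50,0)+100,max(u-65,0):max(u-65,0)+130],(780,600),interpolation=cv2.INTER_CUBIC)[:600])
cv2.imwrite('pics/c1.png',np.vstack([cv2.resize(i,(390,300)) for i in o]))
cv2.imwrite('pics/c0.png',np.hstack([cv2.resize(i,(400,308)) for i in o]))
cv2.imwrite('pics/c2.png',o[0]);cv2.imwrite('pics/c3.png',o[1])
E
```

```text
scene 222 238
top 198 224
```

View pics/scene0.png

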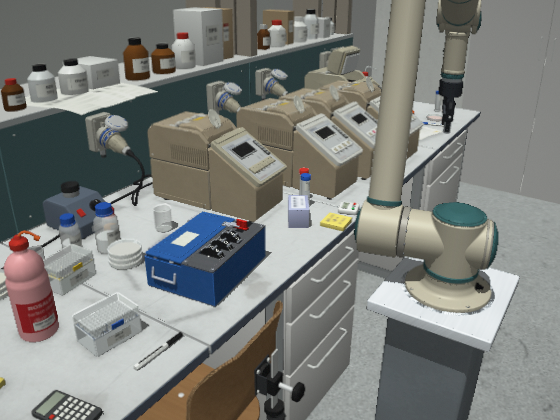

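View pics/c3.png

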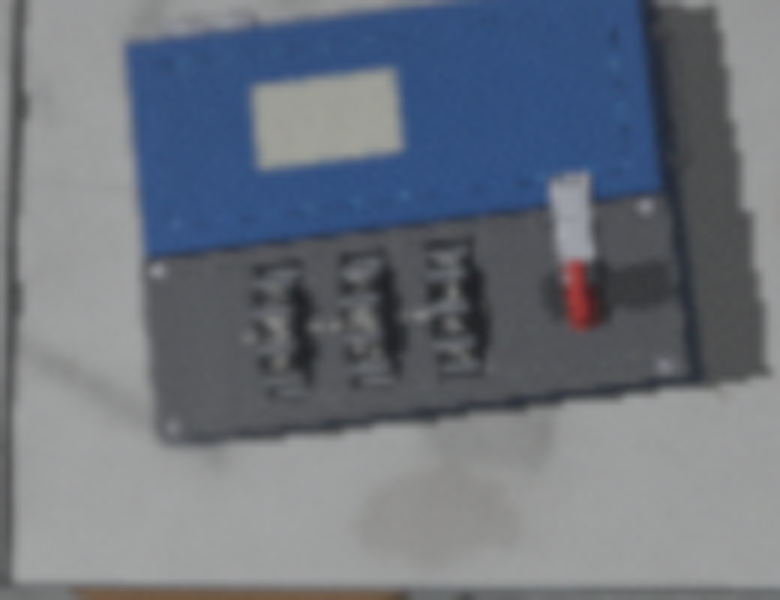

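View pics/c2.png

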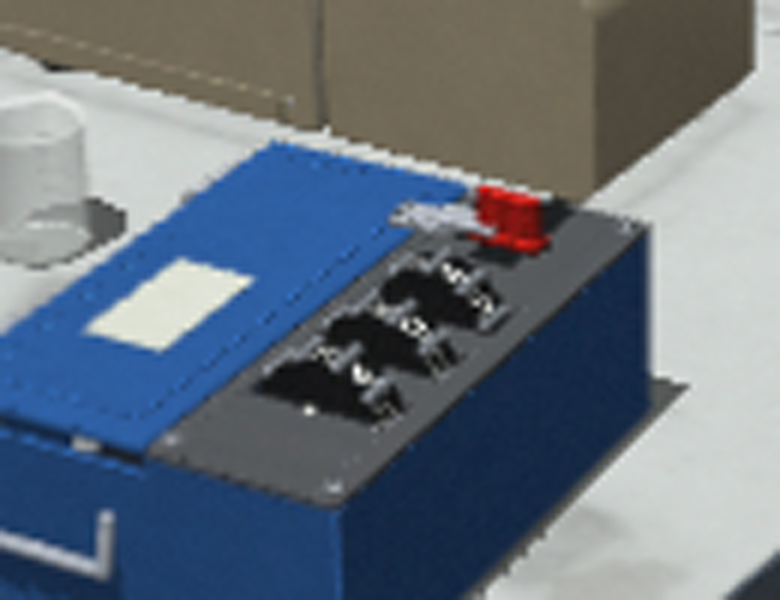

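```bash
cat > h.py <<'E'
from rig import manip
import numpy as np
B={'lockbox':(0,0,0),'bolt_fin':(-.054,-.084,.125),'lid_edge':(-.010,0,.096),'lid_hinge':(.098,0,.096),
'left_index':(-.054,.062,.118),'middle_index':(-.054,.020,.118),'right_index':(-.054,-.022,.118)}
def ask(q,c,n=1):
    o=[]
    for i in range(n):
        manip.get_image(c)
        r=manip.place_of(c,q)
        if r: o.append((r[0]['point'],r[0]['score']))
    return o
E
python3 - <<'E'
from h import *
from scipy.optimize import least_squares
S={};
for c in('scene','top'):
    for k in range(3):
        manip.get_image(c)
        for q in list(B)+['left_code','middle_code','right_code']:
            r=manip.place_of(c,q)
            if r and r[0]['score']>.3:S.setdefault((q,c),[]).append(r[0]['point'])
A=[];b=[]
f=lambda p,x:np.array([p[0]+np.cos(p[2])*x[0]-np.sin(p[2])*x[1],p[1]+np.sin(p[2])*x[0]+np.cos(p[2])*x[1],x[2]+p[3]])
def res(p):return np.concatenate([f(p,B[q])-np.array(v) for (q,c),L in S.items() if q in B for v in L])
s=least_squares(res,[.55,.27,.14,0],loss='soft_l1',f_scale=.004);p=s.x;print(p.round(4),np.abs(s.fun).max())
for (q,c),L in S.items():
    L=np.array(L);d=L-[p[0],p[1],p[3]];ca,sa=np.cos(p[2]),np.sin(p[2])
    X=np.c_[ca*d[:,0]+sa*d[:,1],-sa*d[:,0]+ca*d[:,1],d[:,2]]
    print(q,c,(X*1e3).round(0).tolist(), np.degrees(np.arctan2(X[:,0]+.054,X[:,2]-.092)).round(0) if 'code' in q else '')
print(manip.get_state()['clock'])
E
```

```text
[ 5.497e-01  2.711e-01  1.217e-01 -2.000e-04] 0.08806674111533738
lockbox scene [[-2.0, -0.0, -3.0], [1.0, -1.0, -6.0], [1.0, -0.0, -5.0]] 
bolt_fin scene [[-51.0, -82.0, 127.0], [-53.0, -83.0, 127.0], [-50.0, -80.0, 128.0]] 
lid_edge scene [[-10.0, -1.0, 98.0], [-52.0, -84.0, 128.0], [-6.0, 2.0, 98.0]] 
lid_hinge scene [[98.0, 0.0, 97.0], [96.0, 4.0, 97.0], [98.0, 3.0, 94.0]] 
left_index scene [[-56.0, 62.0, 116.0], [-56.0, 58.0, 118.0], [-54.0, 58.0, 116.0]] 
middle_index scene [[-52.0, 20.0, 116.0], [-54.0, 17.0, 118.0], [-54.0, 17.0, 119.0]] 
right_index scene [[-55.0, -21.0, 119.0], [-54.0, -25.0, 118.0], [-54.0, -24.0, 116.0]] 
left_code scene [[-72.0, 57.0, 120.0], [-75.0, 58.0, 117.0], [-71.0, 62.0, 119.0]] [-33. -40. -33.]
middle_code scene [[-42.0, 21.0, 111.0], [-39.0, 17.0, 112.0], [-40.0, 19.0, 110.0]] [33. 37. 37.]
right_code scene [[-29.0, -27.0, 112.0], [-73.0, 60.0, 118.0], [-31.0, -25.0, 108.0]] [ 52. -37.  54.]
lockbox top [[-1.0, 1.0, -6.0], [2.0, 0.0, -10.0], [3.0, 4.0, -5.0]] 
bolt_fin top [[-56.0, -82.0, 127.0], [-55.0, -79.0, 128.0], [-56.0, -81.0, 130.0]] 
lid_edge top [[-12.0, 2.0, 97.0], [-11.0, 1.0, 99.0], [-12.0, -2.0, 99.0]] 
lid_hinge top [[98.0, -2.0, 98.0], [96.0, -5.0, 99.0], [99.0, -3.0, 99.0]] 
left_index top [[-55.0, 63.0, 119.0], [-52.0, 61.0, 119.0], [-50.0, 60.0, 118.0]] 
middle_index top [[-54.0, 22.0, 117.0], [-54.0, 22.0, 115.0]] 
right_index top [[-55.0, -23.0, 115.0], [-53.0, -22.0, 113.0], [-52.0, -22.0, 117.0]] 
left_code top [[-68.0, 66.0, 111.0], [-70.0, 63.0, 112.0], [-70.0, 62.0, 113.0]] [-38. -38. -37.]
middle_code top [[-39.0, 18.0, 111.0], [-39.0, 17.0, 111.0], [-39.0, 14.0, 111.0]] [37. 38. 38.]
right_code top [[-35.0, -28.0, 109.0], [-36.0, -24.0, 110.0], [-33.0, -25.0, 110.0]] [47. 45. 51.]
4.8
```

```bash
cat >> h.py <<'E'
from scipy.spatial.transform import Rotation as R
P=np.array([.5497,.2711,0]);YAW=.1217
Rb=R.from_euler('z',YAW)
w2b=lambda p:Rb.inv().apply(np.array(p)-P)
def st():
    s=manip.get_state();q=s['ee_rot'];r=R.from_quat([q[1],q[2],q[3],q[0]])
    print('t',round(s['clock'],2),'box mm',(w2b(s['position'])*1e3).round(1),'F',np.round(s['contact_force'],1),'w',round(s['width'],3),'yawerr',r.apply([1,0,0]).round(3));return s,r
def plan(*pts,yaw=YAW,world=False):
    s,r=st();t=R.from_euler('z',yaw)*R.from_euler('x',np.pi)
    for p in pts:
        w=np.array(p) if world else P+Rb.apply(p)
        print(p,'->',(r.inv().apply(w-s['position'])/.4).round(4).tolist())
    print('turn',((r.inv()*t).as_rotvec(degrees=True)/30).round(3).tolist())
E
python3 - <<'E'
from h import *
plan((.34,-.12,.25),world=True)
E
```

```text
t 4.8 box mm [-441.3 -760.8  210.4] F [ 0.   0.7 -0.8] w 0.085 yawerr [0.935 0.355 0.   ]
(0.34, -0.12, 0.25) -> [0.6882, -0.8555, -0.099]
turn [0.0, -0.0, 0.46]
```

Emit:
{"api": "carry_out", "payload": {"delta_pos": [[0.2,-0.2,-0.1],[0.6882,-0.8555,-0.1],[0.6882,-0.8555,-0.1],[0.6882,-0.8555,-0.1],[0.6882,-0.8555,-0.1],[0.6882,-0.8555,-0.1],[0.6882,-0.8555,-0.1],[0.6882,-0.8555,-0.1],[0.6882,-0.8555,-0.1],[0.6882,-0.8555,-0.1],[0.6882,-0.8555,-0.1],[0.6882,-0.8555,-0.1]], "turn": [[0,0,0.1],[0,0,0.46],[0,0,0.46],[0,0,0.46],[0,0,0.46],[0,0,0.46],[0,0,0.46],[0,0,0.46],[0,0,0.46],[0,0,0.46],[0,0,0.46],[0,0,0.46]], "claw": [1,1,1,1,1,1,1,1,1,1,1,1], "force": 30}}

```text
clock: 6.0
position: [0.3399, -0.1208, 0.2504]
ee_rot: [0.0, 0.998, 0.061, -0.0]
contact_force: [-0.3, -0.3, -0.0]
width: -0.0004
gripper_force: 0.0
```

```bash
python3 - <<'E'
from h import *
plan((-.085,.062,.17))
E
```

```text
t 6.0 box mm [-255.8 -363.5  250.4] F [-0.3 -0.3 -0. ] w -0.0 yawerr [ 0.993  0.121 -0.   ]
(-0.085, 0.062, 0.17) -> [0.4268, -1.0642, 0.2]
turn [0.002, 0.0, -0.001]
```

Emit:
{"api": "carry_out", "payload": {"delta_pos": [[0.4268,-1,0.1],[0.4268,-1,0.1],[0.4268,-1,0.1],[0.4268,-1,0.1],[0.4268,-1,0.1],[0.4268,-1,0.1],[0.4268,-1,0.1],[0.4268,-1,0.1],[0.4268,-1,0.1],[0.4268,-1,0.2],[0.4268,-1,0.2]], "turn": [[0,0,0],[0,0,0],[0,0,0],[0,0,0],[0,0,0],[0,0,0],[0,0,0],[0,0,0],[0,0,0],[0,0,0],[0,0,0]], "claw": [1,1,1,1,1,1,1,1,1,1,1]}}

```text
clock: 7.1
position: [0.4588, 0.2953, 0.1652]
ee_rot: [0.002, 0.998, 0.06, -0.005]
contact_force: [-0.7, -0.5, -0.4]
width: 0.0002
gripper_force: 0.0
```

```bash
python3 - <<'E'
from h import *
plan((-.085,.062,.17),(-.085,.062,.1187),(-.064,.062,.1187),(-.064,.062,.17))
import cv2
a=[manip.get_image(c)['image'][:,:,::-1] for c in('scene','top')]
cv2.imwrite('pics/a1.png',np.hstack([cv2.resize(a[0][170:320,130:330],(400,300)),cv2.resize(a[1][140:290,100:300],(400,300))]))
E
```

```text
t 7.1 box mm [-87.3  35.1 165.2] F [-0.7 -0.5 -0.4] w 0.0 yawerr [ 0.993  0.12  -0.011]
(-0.085, 0.062, 0.17) -> [0.0055, -0.0673, -0.0124]
(-0.085, 0.062, 0.1187) -> [0.0068, -0.0678, 0.1159]
(-0.064, 0.062, 0.1187) -> [0.0593, -0.0679, 0.1153]
(-0.064, 0.062, 0.17) -> [0.058, -0.0674, -0.0129]
turn [0.008, 0.02, -0.003]
```

View pics/a1.png

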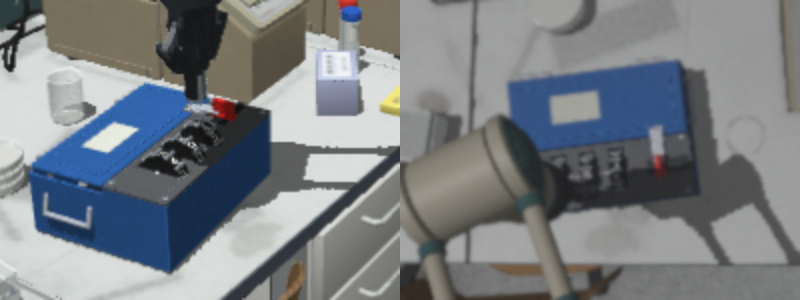

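Emit:
{"api": "carry_out", "payload": {"delta_pos": [[0,-0.0638,0],[0,-0.0638,0],[0,-0.0638,0],[0,-0.0638,0]], "turn": [[0,0,0],[0,0,0],[0,0,0],[0,0,0]], "claw": [1,1,1,1]}}

```text
clock: 7.6
position: [0.4584, 0.3221, 0.1715]
ee_rot: [-0.0, 0.998, 0.06, 0.001]
contact_force: [-0.2, -0.0, -0.6]
width: -0.0002
gripper_force: 0.0
```

```bash
python3 - <<'E'
from h import *
plan((-.085,.062,.1187),(-.064,.062,.1187),(-.064,.062,.17))
E
```

```text
t 7.6 box mm [-84.4  61.7 171.5] F [-0.2 -0.  -0.6] w -0.0 yawerr [0.993 0.12  0.002]
(-0.085, 0.062, 0.1187) -> [-0.0017, -0.0008, 0.132]
(-0.064, 0.062, 0.1187) -> [0.0508, -0.0009, 0.1321]
(-0.064, 0.062, 0.17) -> [0.051, -0.0009, 0.0039]
turn [0.0, -0.003, -0.002]
```

Emit:
{"api": "carry_out", "payload": {"delta_pos": [[0,0,0.1],[0,0,0.13],[0,0,0.13],[0.01,0,0.13],[0.02,0,0.13],[0.03,0,0.13],[0.04,0,0.13],[0.05,0,0.13],[0.053,0,0.13],[0.053,0,0.13],[0.053,0,0.13]], "turn": [[0,0,0],[0,0,0],[0,0,0],[0,0,0],[0,0,0],[0,0,0],[0,0,0],[0,0,0],[0,0,0],[0,0,0],[0,0,0]], "claw": [1,1,1,1,1,1,1,1,1,1,1]}}

```text
clock: 8.7
position: [0.4785, 0.3257, 0.1183]
ee_rot: [0.0, 0.998, 0.061, -0.0]
contact_force: [-0.4, -0.7, 0.2]
width: -0.0001
gripper_force: 0.0
```

```bash
python3 - <<'E'
from h import *
st()
E
```

```text
t 8.7 box mm [-64.1  62.8 118.3] F [-0.4 -0.7  0.2] w -0.0 yawerr [ 0.993  0.122 -0.   ]
```

Emit:
{"api": "carry_out", "payload": {"delta_pos": [[0,0,-0.13],[0.1,0.105,-0.13],[0.1,0.105,-0.13],[0.1,0.105,-0.13]], "turn": [[0,0,0],[0,0,0],[0,0,0],[0,0,0]], "claw": [1,1,1,1]}}

```text
clock: 9.1
position: [0.5243, 0.2879, 0.1702]
ee_rot: [0.0, 0.998, 0.06, -0.0]
contact_force: [-1.2, 0.8, -0.4]
width: -0.0
gripper_force: 0.0
```

```bash
cat >> h.py <<'E'
def look(qs=('left_code','middle_code','right_code'),cs=('scene','top'),n=2):
    for c in cs:
        for k in range(n):
            manip.get_image(c)
            for q in qs:
                r=manip.place_of(c,q)
                if r:
                    X=w2b(r[0]['point']);print(c,q,(X*1e3).round(0),round(r[0]['score'],2),'ang',np.degrees(np.arctan2(X[0]+.054,X[2]-.092)).round(0))
E
python3 - <<'E'
from h import *
look()
plan((-.024,.02,.1187),(-.044,.02,.1187))
E
```

```text
scene left_code [-75.  62. 118.] 0.61 ang -38.0
scene middle_code [-38.  18. 110.] 0.72 ang 40.0
scene right_code [-30. -24. 109.] 0.5 ang 55.0
scene left_code [-73.  60. 120.] 0.79 ang -34.0
scene middle_code [-41.  16. 110.] 0.58 ang 36.0
scene right_code [-31. -26. 111.] 0.77 ang 50.0
top left_code [-71.  66. 110.] 0.51 ang -44.0
top middle_code [-39.  18. 110.] 0.63 ang 40.0
top right_code [-36. -26. 106.] 0.73 ang 53.0
top left_code [-69.  65. 114.] 0.41 ang -35.0
top middle_code [-38.  18. 109.] 0.64 ang 43.0
top right_code [-35. -30. 108.] 0.43 ang 50.0
t 9.9 box mm [-23.8  20.9 170.4] F [-0.2  0.6  0.4] w 0.0 yawerr [0.993 0.122 0.   ]
(-0.024, 0.02, 0.1187) -> [-0.0004, 0.0021, 0.1292]
(-0.044, 0.02, 0.1187) -> [-0.0504, 0.0021, 0.1292]
turn [0.0, -0.0, 0.0]
```

Emit:
{"api": "carry_out", "payload": {"delta_pos": [[0,0.002,0.1],[0,0.002,0.13],[0,0.002,0.13],[-0.02,0.002,0.13],[-0.035,0.002,0.13],[-0.035,0.002,0.13]], "turn": [[0,0,0],[0,0,0],[0,0,0],[0,0,0],[0,0,0],[0,0,0]], "claw": [1,1,1,1,1,1]}}

```text
clock: 10.5
position: [0.5091, 0.2865, 0.1197]
ee_rot: [-0.0, 0.998, 0.061, 0.001]
contact_force: [-0.3, -0.3, 0.3]
width: -0.0001
gripper_force: 0.0
```

Emit:
{"api": "carry_out", "payload": {"delta_pos": [[-0.01,0,0],[-0.01,0,0]], "turn": [[0,0,0],[0,0,0]], "claw": [1,1]}}

```text
clock: 10.7
position: [0.5054, 0.286, 0.119]
ee_rot: [-0.0, 0.998, 0.061, 0.0]
contact_force: [-0.8, -0.5, -0.2]
width: 0.0
gripper_force: 0.0
```

Emit:
{"api": "carry_out", "payload": {"delta_pos": [[-0.01,0,0],[-0.01,0,0]], "turn": [[0,0,0],[0,0,0]], "claw": [1,1]}}

```text
clock: 10.9
position: [0.5012, 0.2853, 0.1184]
ee_rot: [0.0, 0.998, 0.061, -0.0]
contact_force: [-0.5, -0.1, 0.2]
width: -0.0002
gripper_force: 0.0
```

```bash
python3 - <<'E'
from h import *
st()
import cv2
cv2.imwrite('pics/a2.png',cv2.resize(manip.get_image('scene')['image'][170:290,150:310,::-1],(800,600),interpolation=cv2.INTER_CUBIC))
E
```

```text
t 10.9 box mm [-46.4  20.  118.4] F [-0.5 -0.1  0.2] w -0.0 yawerr [ 0.993  0.122 -0.   ]
```

View pics/a2.png

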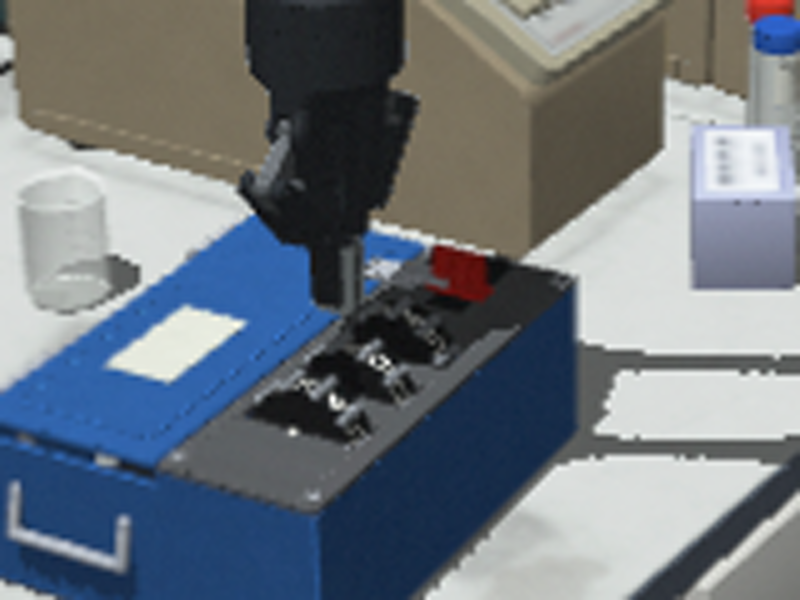

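```bash
cat >> h.py <<'E'
def proj(c,p):
    d=manip.get_image(c);Q=d['world_to_cam']@np.r_[p,1];x,y=Q[:2]/Q[2];k=1+d['k1']*(x*x+y*y)
    return d['fx']*x*k+d['cx'],d['fy']*y*k+d['cy']
def back(d,u,v):
    z=d['z_map'][v,u];x,y=(u-d['cx'])/d['fx'],(v-d['cy'])/d['fy'];a,b=x,y
    for _ in range(8):
        k=1+d['k1']*(a*a+b*b);a,b=x/k,y/k
    return (np.linalg.inv(d['world_to_cam'])@np.array([a*z,b*z,z,1]))[:3]
E
python3 - <<'E'
from h import *
s,r=st()
u,v=proj('scene',s['position']);print('tcp crop px',(u-150)*5,(v-170)*5)
for q in B:
    u,v=proj('scene',P+Rb.apply(B[q]));print(q,round((u-150)*5),round((v-170)*5))
d=manip.get_image('scene')
for a,b in((335,300),(335,285),(350,280),(378,357),(460,272),(410,380),(250,360),(170,330),(320,500),(575,280)):
    u,v=150+a//5,170+b//5;p=back(d,u,v);print((a,b),p.round(4),(w2b(p)*1e3).round(1))
E
```

```text
t 10.95 box mm [-46.1  20.  118.4] F [ 0.4  1.1 -0.2] w -0.0 yawerr [ 0.993  0.122 -0.   ]
tcp crop px 339.7839989173505 339.3076023018848
lockbox 295 501
bolt_fin 458 246
lid_edge 302 346
lid_hinge 129 300
left_index 307 381
middle_index 354 344
right_index 398 308
(335, 300) [0.4943 0.2962 0.1472] [-52.   31.6 147.2]
(335, 285) [0.4958 0.2938 0.1539] [-50.7  29.1 153.9]
(350, 280) [0.4908 0.2884 0.1558] [-56.4  24.3 155.8]
(378, 357) [0.4795 0.2854 0.1164] [-67.9  22.8 116.4]
(460, 272) [0.4996 0.189  0.1162] [-59.7 -75.4 116.2]
(410, 380) [0.4708 0.2697 0.0978] [-78.5   8.2  97.8]
(250, 360) [0.5474 0.3013 0.0998] [ 1.4 30.3 99.8]
(170, 330) [0.6007 0.3016 0.1007] [ 54.4  24.1 100.7]
(320, 500) [0.435  0.3832 0.0997] [-100.2  125.2   99.7]
(575, 280) [ 0.5706 -0.0193  0.    ] [ -14.5 -290.8    0. ]
```

```bash
python3 - <<'E'
from h import *
for c in('scene','top'):
    d=manip.get_image(c)
    H,W=d['z_map'].shape
    pts=[(w2b(back(d,u,v))*1e3,u,v) for v in range(150,300) for u in range(120,330) if d['z_map'][v,u]>0]
    X=np.array([p[0] for p in pts])
    m=(abs(X[:,0]+46)<40)&(abs(X[:,1]-20)<45)&(X[:,2]>124)&(X[:,2]<240)
    Y=X[m]
    for z in range(124,240,6):
        k=Y[(Y[:,2]>=z)&(Y[:,2]<z+6)]
        if len(k):print(c,z,len(k),k.min(0).round(),k.max(0).round())
E
```

```text
scene 136 10 [-54.  13. 138.] [-37.  30. 141.]
scene 142 14 [-60.  16. 143.] [-41.  35. 148.]
scene 148 25 [-60.  11. 148.] [-39.  37. 154.]
scene 154 25 [-58.  15. 154.] [-40.  39. 160.]
scene 160 26 [-58.  10. 160.] [-38.  36. 166.]
scene 166 24 [-58.   6. 166.] [-40.  35. 172.]
scene 172 16 [-58.  14. 172.] [-42.  37. 178.]
scene 178 16 [-60.  11. 179.] [-53.  50. 183.]
scene 184 49 [-61. -15. 184.] [-36.  56. 190.]
scene 190 52 [-61. -15. 190.] [-33.  60. 196.]
scene 196 36 [-60. -19. 196.] [-33.  64. 202.]
scene 202 59 [-65. -23. 202.] [-43.  63. 208.]
scene 208 43 [-65. -23. 208.] [-41.  65. 214.]
scene 214 46 [-64. -25. 214.] [-42.  64. 220.]
scene 220 47 [-64. -25. 220.] [-45.  62. 226.]
scene 226 36 [-65. -24. 226.] [-46.  64. 232.]
scene 232 44 [-66. -25. 232.] [-49.  64. 238.]
scene 238 17 [-67.   4. 238.] [-45.  65. 240.]
top 124 5 [-63. -19. 124.] [-54.  25. 126.]
top 142 1 [-54.  14. 147.] [-54.  14. 147.]
top 148 1 [-52.  10. 150.] [-52.  10. 150.]
top 154 1 [-52.  12. 155.] [-52.  12. 155.]
top 178 1 [-52.   3. 183.] [-52.   3. 183.]
top 184 1 [-57. -11. 190.] [-57. -11. 190.]
top 190 2 [-59.  -4. 193.] [-56.  -2. 196.]
top 196 4 [-57. -10. 196.] [-52.  -2. 199.]
top 202 3 [-57. -10. 204.] [-54.  -7. 206.]
top 208 4 [-57. -24. 211.] [-51. -14. 213.]
top 214 5 [-57. -23. 215.] [-35. -16. 220.]
top 220 3 [-55. -24. 224.] [-50. -22. 226.]
top 226 7 [-55. -24. 226.] [-34. -20. 231.]
```

Emit:
{"api": "carry_out", "payload": {"delta_pos": [[0,0,-0.05],[-0.02,0.1885,-0.05],[-0.02,0.1885,-0.05],[-0.02,0.1885,0.04],[-0.02,0.1885,0.07],[-0.02,0.1885,0.07],[-0.02,0.1885,0.07]], "turn": [[0,0,0],[0,0,0],[0,0,0],[0,0,0],[0,0,0],[0,0,0],[0,0,0]], "claw": [1,1,1,1,1,1,1]}}

```text
clock: 12.2
position: [0.5034, 0.2102, 0.0906]
ee_rot: [-0.0, 0.998, 0.061, 0.0]
contact_force: [0.2, 0.5, 1.0]
width: -0.0
gripper_force: 0.0
```

Emit:
{"api": "carry_out", "payload": {"delta_pos": [[0,0,0.005],[0,0,0.01],[0,0,0.01]], "turn": [[0,0,0],[0,0,0],[0,0,0]], "claw": [1,1,1]}}

```text
clock: 12.5
position: [0.5032, 0.2099, 0.0867]
ee_rot: [-0.0, 0.998, 0.061, 0.0]
contact_force: [-0.4, 0.4, -0.3]
width: 0.0001
gripper_force: 0.0
```

Emit:
{"api": "carry_out", "payload": {"delta_pos": [[0,0,0.005],[0,0,0.01],[0,0,0.01]], "turn": [[0,0,0],[0,0,0],[0,0,0]], "claw": [1,1,1]}}

```text
clock: 12.8
position: [0.5028, 0.2095, 0.0821]
ee_rot: [0.0, 0.998, 0.061, -0.0]
contact_force: [-0.3, -0.0, -0.5]
width: 0.0001
gripper_force: 0.0
```

Emit:
{"api": "carry_out", "payload": {"delta_pos": [[0,0,0.003],[0,0,0.005],[0,0,0.005]], "turn": [[0,0,0],[0,0,0],[0,0,0]], "claw": [1,1,1]}}

```text
clock: 13.1
position: [0.503, 0.2096, 0.0802]
ee_rot: [0.0, 0.998, 0.061, -0.0]
contact_force: [0.1, -0.2, 0.9]
width: -0.0004
gripper_force: 0.0
```

Emit:
{"api": "carry_out", "payload": {"delta_pos": [[0,0,0.003],[0,0,0.005],[0,0,0.005]], "turn": [[0,0,0],[0,0,0],[0,0,0]], "claw": [1,1,1]}}

```text
clock: 13.4
position: [0.5032, 0.2096, 0.0792]
ee_rot: [-0.0, 0.998, 0.061, 0.0]
contact_force: [-1.4, 0.9, 4.5]
width: -0.0001
gripper_force: 2.4
```

Emit:
{"api": "carry_out", "payload": {"delta_pos": [[0,0,0.003],[0,0,0.005],[0,0,0.005]], "turn": [[0,0,0],[0,0,0],[0,0,0]], "claw": [1,1,1]}}

```text
clock: 13.7
position: [0.5032, 0.2096, 0.0791]
ee_rot: [-0.0, 0.998, 0.061, 0.001]
contact_force: [-4.5, -1.9, 17.5]
width: -0.0002
gripper_force: 8.3
```

Emit:
{"api": "carry_out", "payload": {"delta_pos": [[0,0,-0.12],[0.075,-0.086,-0.12],[0.075,-0.086,-0.12],[0.075,-0.086,-0.056],[0.075,-0.086,-0.056],[0.075,-0.086,-0.056]], "turn": [[0,0,0],[0,0,0],[0,0,0],[0,0,0],[0,0,0],[0,0,0]], "claw": [1,1,1,1,1,1]}}

```text
clock: 14.3
position: [0.5277, 0.247, 0.098]
ee_rot: [0.0, 0.998, 0.061, -0.001]
contact_force: [0.7, -0.4, 0.9]
width: 0.0003
gripper_force: 0.0
```

```bash
python3 - <<'E'
from h import *
plan((-.028,-.022,.0984),(-.048,-.022,.0984))
E
```

```text
t 14.3 box mm [-24.7 -21.3  98. ] F [ 0.7 -0.4  0.9] w 0.0 yawerr [ 0.993  0.122 -0.002]
(-0.028, -0.022, 0.0984) -> [-0.0082, 0.0018, -0.0009]
(-0.048, -0.022, 0.0984) -> [-0.0582, 0.0018, -0.0007]
turn [0.001, 0.005, 0.0]
```

Push in small steps, reading forces.

Emit:
{"api": "carry_out", "payload": {"delta_pos": [[-0.01,0,0],[-0.017,0,0],[-0.017,0,0]], "turn": [[0,0,0],[0,0,0],[0,0,0]], "claw": [1,1,1]}}

```text
clock: 14.6
position: [0.5215, 0.2464, 0.0994]
ee_rot: [-0.0, 0.998, 0.061, 0.0]
contact_force: [0.1, -0.3, 0.5]
width: 0.0001
gripper_force: 0.0
```

Emit:
{"api": "carry_out", "payload": {"delta_pos": [[-0.008,0,0],[-0.01,0,0]], "turn": [[0,0,0],[0,0,0]], "claw": [1,1]}}

```text
clock: 14.8
position: [0.5175, 0.246, 0.0991]
ee_rot: [0.0, 0.998, 0.061, 0.0]
contact_force: [0.1, -0.2, -1.0]
width: 0.0001
gripper_force: 0.0
```

Emit:
{"api": "carry_out", "payload": {"delta_pos": [[-0.008,0,0],[-0.01,0,0]], "turn": [[0,0,0],[0,0,0]], "claw": [1,1]}}

```text
clock: 15.0
position: [0.5134, 0.2455, 0.0988]
ee_rot: [0.0, 0.998, 0.061, -0.0]
contact_force: [0.8, -0.8, -0.2]
width: 0.0
gripper_force: 0.0
```

Emit:
{"api": "carry_out", "payload": {"delta_pos": [[-0.008,0,0],[-0.01,0,0]], "turn": [[0,0,0],[0,0,0]], "claw": [1,1]}}

```text
clock: 15.2
position: [0.5096, 0.2451, 0.0988]
ee_rot: [0.0, 0.998, 0.061, -0.0]
contact_force: [0.2, 0.1, 0.5]
width: 0.0002
gripper_force: 0.0
```

Emit:
{"api": "carry_out", "payload": {"delta_pos": [[-0.005,0,0],[-0.005,0,0]], "turn": [[0,0,0],[0,0,0]], "claw": [1,1]}}

```text
clock: 15.4
position: [0.5083, 0.2449, 0.0992]
ee_rot: [-0.0, 0.998, 0.061, 0.001]
contact_force: [0.2, 0.4, 1.0]
width: -0.0001
gripper_force: 1.1
```

```bash
python3 - <<'E'
from h import *
st()
E
```

```text
t 15.4 box mm [-44.3 -20.9  99.2] F [0.2 0.4 1. ] w -0.0 yawerr [0.993 0.122 0.001]
```

Emit:
{"api": "carry_out", "payload": {"delta_pos": [[-0.006,0,0],[-0.006,0,0]], "turn": [[0,0,0],[0,0,0]], "claw": [1,1]}}

```text
clock: 15.6
position: [0.5068, 0.2448, 0.0998]
ee_rot: [-0.0, 0.998, 0.061, 0.002]
contact_force: [1.4, -0.9, 4.8]
width: -0.0003
gripper_force: 2.4
```

Emit:
{"api": "carry_out", "payload": {"delta_pos": [[-0.006,0,0],[-0.006,0,0]], "turn": [[0,0,0],[0,0,0]], "claw": [1,1]}}

```text
clock: 15.8
position: [0.505, 0.2446, 0.1004]
ee_rot: [-0.0, 0.998, 0.061, 0.002]
contact_force: [1.9, -0.5, 7.5]
width: 0.0
gripper_force: 3.6
```

```bash
python3 - <<'E'
from h import *
st()
import cv2
look(('right_code',))
cv2.imwrite('pics/a3.png',cv2.resize(manip.get_image('scene')['image'][200:275,190:290,::-1],(800,600),interpolation=cv2.INTER_CUBIC))
E
```

```text
t 15.8 box mm [-47.6 -20.9 100.4] F [ 1.9 -0.5  7.5] w 0.0 yawerr [0.993 0.122 0.005]
scene right_code [-54.  60. 116.] 0.7 ang -1.0
scene right_code [-73.  58. 117.] 0.68 ang -37.0
top right_code [-40. -28. 114.] 0.5 ang 33.0
top right_code [-41. -25. 115.] 0.6 ang 29.0
```

View pics/a3.png

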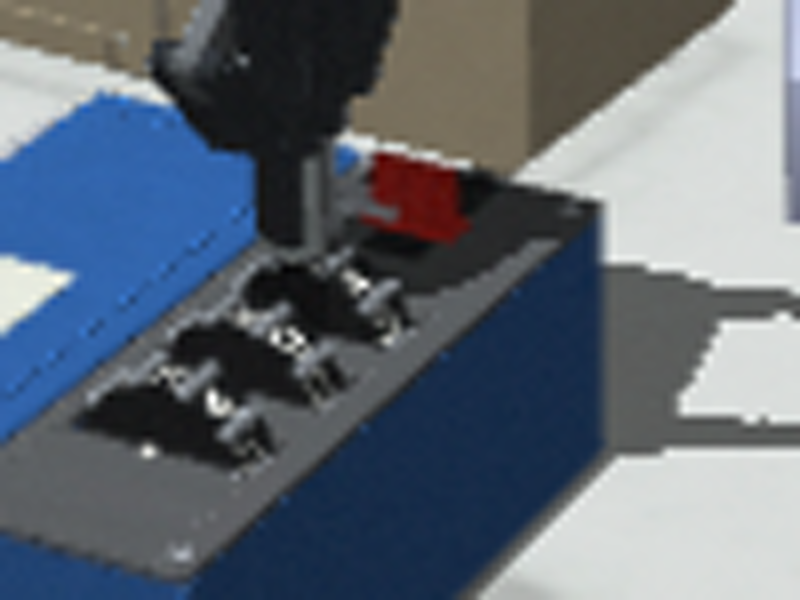

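Emit:
{"api": "carry_out", "payload": {"delta_pos": [[0,0,-0.06],[0.08,0,-0.06],[0.08,0,-0.06]], "turn": [[0,0,0],[0,0,0],[0,0,0]], "claw": [1,1,1]}}

```text
clock: 16.55
position: [0.5387, 0.2488, 0.1234]
ee_rot: [-0.0, 0.998, 0.061, 0.002]
contact_force: [-0.0, 0.2, 0.1]
width: -0.0
gripper_force: 0.0
```

```bash
python3 - <<'E'
from h import *
st()
look(n=3)
E
```

```text
t 16.55 box mm [-13.6 -20.8 123.4] F [-0.   0.2  0.1] w -0.0 yawerr [0.993 0.121 0.005]
scene left_code [-72.  60. 118.] 0.68 ang -35.0
scene middle_code [-42.  17. 111.] 0.56 ang 33.0
scene right_code [-35. -25. 116.] 0.7 ang 38.0
scene left_code [-74.  61. 118.] 0.57 ang -38.0
scene middle_code [-39.  18. 108.] 0.6 ang 42.0
scene right_code [-36. -27. 117.] 0.46 ang 35.0
scene left_code [-74.  58. 118.] 0.69 ang -37.0
scene middle_code [-38.  16. 112.] 0.54 ang 40.0
scene right_code [-35. -24. 115.] 0.44 ang 39.0
top left_code [-73.  65. 109.] 0.68 ang -48.0
top middle_code [-38.  17. 110.] 0.4 ang 40.0
top right_code [-40. -28. 116.] 0.7 ang 31.0
top left_code [-71.  62. 111.] 0.43 ang -42.0
top middle_code [-42.  15. 110.] 0.63 ang 35.0
top right_code [-40. -30. 115.] 0.66 ang 30.0
top left_code [-72.  64. 111.] 0.46 ang -43.0
top middle_code [-41.  18. 111.] 0.54 ang 35.0
top right_code [-37. -27. 112.] 0.56 ang 40.0
```

Emit:
{"api": "carry_out", "payload": {"delta_pos": [[-0.026,0,0],[-0.026,0,0.062],[-0.026,0,0.062],[-0.036,0,0.062],[-0.046,0,0.062],[-0.056,0,0.062],[-0.066,0,0.062],[-0.073,0,0.062],[-0.073,0,0.062],[-0.073,0,0],[0,0,0],[0,0,0]], "turn": [[0,0,0],[0,0,0],[0,0,0],[0,0,0],[0,0,0],[0,0,0],[0,0,0],[0,0,0],[0,0,0],[0,0,0],[0,0,0],[0,0,0]], "claw": [1,1,1,1,1,1,1,1,1,1,1,1]}}

```text
clock: 18.95
position: [0.538, 0.2488, 0.1237]
ee_rot: [-0.0, 0.998, 0.061, 0.002]
contact_force: [-0.3, -0.8, 0.4]
width: -0.0001
gripper_force: 0.0
```

```bash
python3 - <<'E'
from h import *
st()
look(('right_code',),n=3)
E
```

```text
t 18.95 box mm [-14.3 -20.7 123.7] F [-0.3 -0.8  0.4] w -0.0 yawerr [0.993 0.121 0.004]
scene right_code [-49. -23. 122.] 0.61 ang 10.0
scene right_code [-52. -26. 122.] 0.71 ang 4.0
scene right_code [-51. -24. 121.] 0.62 ang 6.0
top right_code [-54. -28. 118.] 0.63 ang -0.0
top right_code [-69.  68. 110.] 0.74 ang -39.0
top right_code [-53. -27. 118.] 0.71 ang 2.0
```

Emit:
{"api": "carry_out", "payload": {"delta_pos": [[-0.024,-0.102,0],[-0.024,-0.102,0.01],[-0.024,-0.102,0.062],[-0.024,-0.102,0.062],[-0.036,-0.102,0.062],[-0.046,-0.102,0.062],[-0.056,-0.102,0.062],[-0.066,-0.102,0.062],[-0.071,-0.102,0.062],[-0.071,-0.102,0.062],[-0.071,-0.102,0],[0,-0.102,0]], "turn": [[0,0,0],[0,0,0],[0,0,0],[0,0,0],[0,0,0],[0,0,0],[0,0,0],[0,0,0],[0,0,0],[0,0,0],[0,0,0],[0,0,0]], "claw": [1,1,1,1,1,1,1,1,1,1,1,1]}}

```text
clock: 20.75
position: [0.5274, 0.2889, 0.1252]
ee_rot: [-0.0, 0.998, 0.061, -0.001]
contact_force: [1.1, 0.5, -1.4]
width: -0.0001
gripper_force: 0.0
```

```bash
python3 - <<'E'
from h import *
st()
look(('middle_code',),n=2)
plan((-.084,.062,.124),(-.084,.062,.0984),(-.065,.062,.0984))
E
```

```text
t 20.75 box mm [-19.9  20.4 125.2] F [ 1.1  0.5 -1.4] w -0.0 yawerr [ 0.992  0.123 -0.001]
scene middle_code [-54.  17. 115.] 0.74 ang -1.0
scene middle_code [-54.  19. 118.] 0.57 ang 1.0
top middle_code [-54.  20. 114.] 0.62 ang 1.0
top middle_code [ 2.  5. -3.] 0.72 ang 149.0
t 21.15 box mm [-18.7  19.8 122.2] F [-0.9 -0.   0.6] w 0.0 yawerr [ 0.993  0.122 -0.002]
(-0.084, 0.062, 0.124) -> [-0.1632, -0.1057, -0.0043]
(-0.084, 0.062, 0.0984) -> [-0.1631, -0.1057, 0.0597]
(-0.065, 0.062, 0.0984) -> [-0.1156, -0.1057, 0.0596]
turn [0.001, 0.004, 0.001]
```

Emit:
{"api": "carry_out", "payload": {"delta_pos": [[-0.163,-0.1057,-0.02],[-0.163,-0.1057,-0.02],[-0.163,-0.1057,-0.02],[-0.163,-0.1057,0],[-0.163,-0.1057,0]], "turn": [[0,0,0],[0,0,0],[0,0,0],[0,0,0],[0,0,0]], "claw": [1,1,1,1,1]}}

```text
clock: 21.65
position: [0.46, 0.322, 0.1216]
ee_rot: [0.001, 0.998, 0.061, -0.001]
contact_force: [-0.0, 0.0, -0.1]
width: -0.0002
gripper_force: 0.0
```

```bash
python3 - <<'E'
from h import *
plan((-.085,.062,.0984),(-.065,.062,.0984))
E
```

```text
t 21.65 box mm [-82.8  61.4 121.6] F [-0.   0.  -0.1] w -0.0 yawerr [ 0.993  0.122 -0.001]
(-0.085, 0.062, 0.0984) -> [-0.0053, -0.0015, 0.0579]
(-0.065, 0.062, 0.0984) -> [0.0447, -0.0015, 0.0578]
turn [0.002, 0.003, 0.0]
```

Emit:
{"api": "carry_out", "payload": {"delta_pos": [[-0.006,-0.001,0],[-0.006,-0.001,0.057],[-0.006,-0.001,0.057],[0.006,-0.001,0.057],[0.016,-0.001,0.057],[0.026,-0.001,0.057],[0.036,-0.001,0.057],[0.046,-0.001,0.057],[0.046,-0.001,0.057],[0.046,-0.001,0],[-0.006,-0.001,0],[-0.006,-0.001,0]], "turn": [[0,0,0],[0,0,0],[0,0,0],[0,0,0],[0,0,0],[0,0,0],[0,0,0],[0,0,0],[0,0,0],[0,0,0],[0,0,0],[0,0,0]], "claw": [1,1,1,1,1,1,1,1,1,1,1,1]}}

```text
clock: 22.85
position: [0.4564, 0.3227, 0.1237]
ee_rot: [-0.0, 0.998, 0.061, -0.0]
contact_force: [0.9, -0.5, -1.3]
width: 0.0
gripper_force: 0.0
```

```bash
python3 - <<'E'
from h import *
look(n=2)
plan((-.058,-.0555,.124),(-.058,-.0555,.0935))
E
```

```text
scene left_code [-63.  59. 122.] 0.68 ang -17.0
scene middle_code [-56.  20. 118.] 0.57 ang -4.0
scene right_code [-52. -25. 126.] 0.56 ang 4.0
scene left_code [-67.  57. 121.] 0.56 ang -24.0
scene middle_code [-53.  18. 118.] 0.58 ang 3.0
scene right_code [-52. -26. 121.] 0.68 ang 4.0
top left_code [-53.  24. 116.] 0.53 ang 2.0
top middle_code [-53.  16. 119.] 0.49 ang 1.0
top right_code [-55.  17. 116.] 0.26 ang -1.0
top left_code [-62.  65. 115.] 0.45 ang -19.0
top middle_code [-53.  16. 114.] 0.75 ang 2.0
top right_code [-52. -24. 121.] 0.68 ang 3.0
t 23.65 box mm [-85.   62.5 122.7] F [ 0.1 -0.1  0.1] w -0.0 yawerr [0.993 0.122 0.   ]
(-0.058, -0.0555, 0.124) -> [0.0674, 0.295, -0.0031]
(-0.058, -0.0555, 0.0935) -> [0.0674, 0.295, 0.0731]
turn [0.0, -0.0, 0.001]
```

Emit:
{"api": "carry_out", "payload": {"delta_pos": [[0.02,0,-0.03],[0.067,0.295,-0.03],[0.067,0.295,-0.03],[0.067,0.295,-0.03],[0.067,0.295,-0.03]], "turn": [[0,0,0],[0,0,0],[0,0,0],[0,0,0],[0,0,0]], "claw": [1,1,1,1,1]}}

```text
clock: 24.15
position: [0.4995, 0.2065, 0.1349]
ee_rot: [0.0, 0.998, 0.059, 0.0]
contact_force: [-0.2, -0.5, 0.4]
width: 0.0
gripper_force: 0.0
```

```bash
python3 - <<'E'
from h import *
import cv2
look(('left_code','left_index'),n=3)
cv2.imwrite('pics/a4.png',cv2.resize(manip.get_image('scene')['image'][215:275,190:270,::-1],(800,600),interpolation=cv2.INTER_CUBIC))
st()
E
```

```text
scene left_code [-67.  61. 123.] 0.73 ang -23.0
scene left_index [-54.  60. 117.] 0.74 ang -0.0
scene left_index [-53.  62. 117.] 0.78 ang 3.0
scene left_code [-68.  62. 126.] 0.59 ang -22.0
scene left_index [-53.  57. 117.] 0.57 ang 2.0
top left_code [-201. -408.   -2.] 0.7 ang -123.0
top left_index [-51.  62. 122.] 0.64 ang 5.0
top left_code [-64.  66. 114.] 0.44 ang -25.0
top left_code [-62.  64. 116.] 0.37 ang -17.0
top left_index [-49.  60. 120.] 0.72 ang 11.0
t 25.1 box mm [-58.2 -55.6 134.7] F [-0.6 -0.5 -0.2] w 0.0 yawerr [ 0.993  0.122 -0.   ]
```

View pics/a4.png

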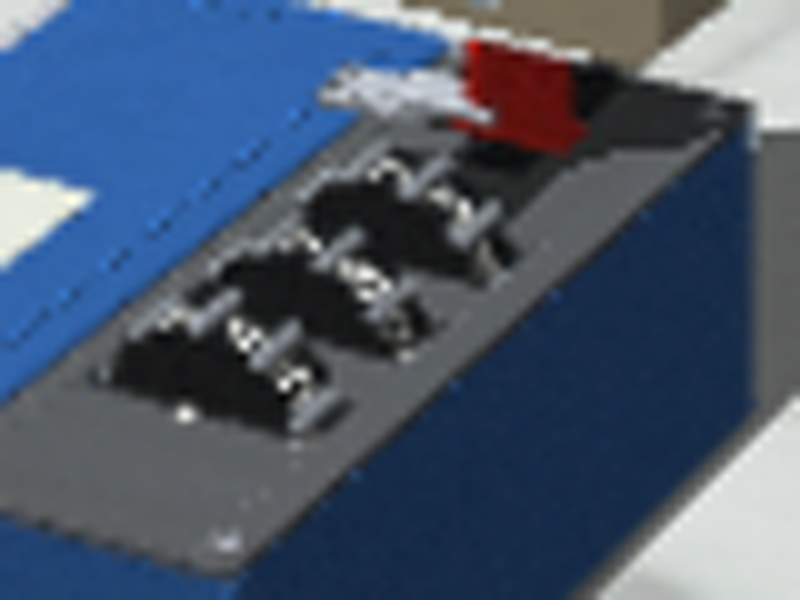

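Emit:
{"api": "carry_out", "payload": {"delta_pos": [[-0.042,-0.12,0],[-0.042,-0.294,0],[-0.042,-0.294,0],[-0.042,-0.294,0.03],[-0.042,-0.294,0.088],[-0.042,-0.294,0.088],[-0.03,-0.294,0.088],[-0.02,-0.294,0.088],[-0.01,-0.294,0.088],[-0.005,-0.294,0.087],[-0.005,-0.294,0.087],[-0.005,-0.294,0]], "turn": [[0,0,0],[0,0,0],[0,0,0],[0,0,0],[0,0,0],[0,0,0],[0,0,0],[0,0,0],[0,0,0],[0,0,0],[0,0,0],[0,0,0]], "claw": [1,1,1,1,1,1,1,1,1,1,1,1]}}

```text
clock: 26.3
position: [0.4797, 0.3239, 0.1313]
ee_rot: [0.002, 0.998, 0.061, -0.004]
contact_force: [0.1, -0.4, 0.1]
width: -0.0004
gripper_force: 0.0
```

Emit:
{"api": "carry_out", "payload": {"delta_pos": [[0,0.12,0],[0,0.294,0],[0,0.294,0],[0,0.294,0]], "turn": [[0,0,0],[0,0,0],[0,0,0],[0,0,0]], "claw": [1,1,1,1]}}

```text
clock: 26.7
position: [0.4969, 0.2064, 0.135]
ee_rot: [0.0, 0.998, 0.059, 0.0]
contact_force: [-0.1, 0.7, -0.7]
width: 0.0002
gripper_force: 0.0
```

```bash
python3 - <<'E'
from h import *
import cv2
look(('left_code',),n=3)
cv2.imwrite('pics/a5.png',cv2.resize(manip.get_image('scene')['image'][215:275,190:270,::-1],(800,600),interpolation=cv2.INTER_CUBIC))
plan((-.058,-.0555,.0935))
E
```

```text
scene left_code [-58.  59. 124.] 0.5 ang -7.0
scene left_code [-56.  59. 121.] 0.68 ang -5.0
scene left_code [-59.  59. 124.] 0.69 ang -8.0
top left_code [-56.  64. 118.] 0.35 ang -4.0
top left_code [-55.  67. 118.] 0.55 ang -1.0
top left_code [-57.  66. 117.] 0.38 ang -7.0
t 27.35 box mm [-60.2 -55.2 134.7] F [ 1.2 -0.4 -0.7] w -0.0 yawerr [ 0.993  0.122 -0.   ]
(-0.058, -0.0555, 0.0935) -> [0.0056, 0.0008, 0.103]
turn [0.0, 0.0, 0.001]
```

View pics/a5.png

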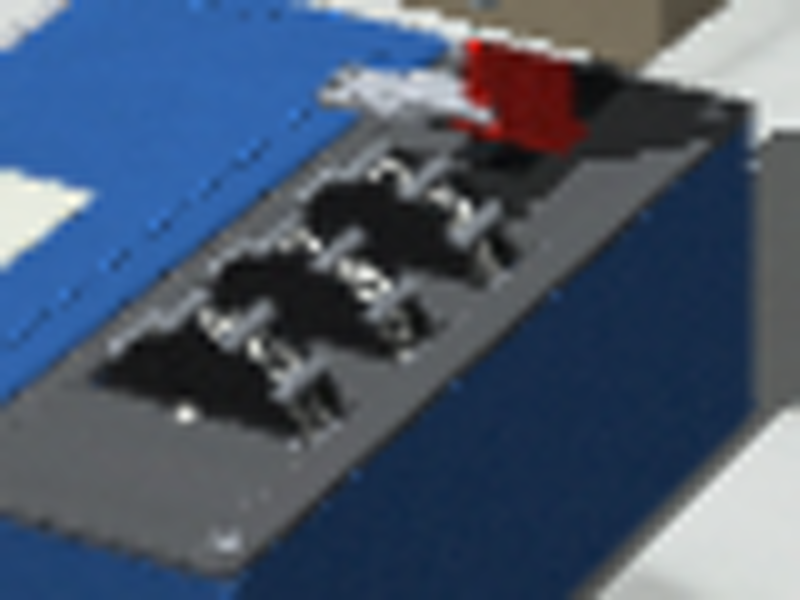

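Emit:
{"api": "carry_out", "payload": {"delta_pos": [[0.005,0,0.06],[0.005,0,0.103],[0.005,0,0.103],[0.005,0.015,0.103],[0.005,0.025,0.103],[0.005,0.03,0.103],[0.005,0.03,0.103]], "turn": [[0,0,0],[0,0,0],[0,0,0],[0,0,0],[0,0,0],[0,0,0],[0,0,0]], "claw": [1,1,1,1,1,1,1]}}

```text
clock: 28.05
position: [0.5009, 0.197, 0.0945]
ee_rot: [-0.0, 0.998, 0.061, 0.001]
contact_force: [-0.5, 0.3, 0.8]
width: 0.0001
gripper_force: 0.4
```

Emit:
{"api": "carry_out", "payload": {"delta_pos": [[0,0.01,0],[0,0.02,0],[0,0.03,0],[0,0.03,0]], "turn": [[0,0,0],[0,0,0],[0,0,0],[0,0,0]], "claw": [1,1,1,1]}}

```text
clock: 28.45
position: [0.5021, 0.1846, 0.094]
ee_rot: [0.0, 0.998, 0.061, 0.001]
contact_force: [-0.0, 0.5, 0.8]
width: 0.0
gripper_force: 0.9
```

```bash
python3 - <<'E'
from h import *
st()
E
```

```text
t 28.45 box mm [-57.7 -80.1  94. ] F [-0.   0.5  0.8] w 0.0 yawerr [0.993 0.121 0.001]
```

Emit:
{"api": "carry_out", "payload": {"delta_pos": [[0,0.01,0],[0,0.02,0],[0,0.025,0],[0,0.025,0]], "turn": [[0,0,0],[0,0,0],[0,0,0],[0,0,0]], "claw": [1,1,1,1]}}

```text
clock: 28.85
position: [0.5026, 0.1746, 0.0933]
ee_rot: [0.0, 0.998, 0.061, -0.0]
contact_force: [1.0, 1.0, 0.7]
width: -0.0002
gripper_force: 0.4
```

Emit:
{"api": "carry_out", "payload": {"delta_pos": [[0,0.005,0],[0,0.005,0]], "turn": [[0,0,0],[0,0,0]], "claw": [1,1]}}

```text
clock: 29.05
position: [0.5026, 0.1737, 0.0933]
ee_rot: [-0.001, 0.998, 0.061, -0.0]
contact_force: [-0.8, 3.8, 1.6]
width: 0.0002
gripper_force: 1.9
```

```bash
python3 - <<'E'
from h import *
st();look(('bolt_fin','lid_edge'),n=1)
E
```

```text
t 29.05 box mm [-58.6 -91.   93.3] F [-0.8  3.8  1.6] w 0.0 yawerr [ 0.993  0.121 -0.001]
scene bolt_fin [ -53. -107.  127.] 0.58 ang 2.0
scene lid_edge [  2.   5. 141.] 0.95 ang 49.0
top bolt_fin [-53. -28. 120.] 0.54 ang 2.0
top lid_edge [  7.   1. 148.] 0.56 ang 47.0
```

Emit:
{"api": "carry_out", "payload": {"delta_pos": [[0,0.004,0],[0,0.004,0],[0,0.004,0]], "turn": [[0,0,0],[0,0,0],[0,0,0]], "claw": [1,1,1]}}

```text
clock: 29.65
position: [0.5027, 0.1734, 0.0934]
ee_rot: [-0.002, 0.998, 0.06, -0.0]
contact_force: [0.2, 8.7, -0.6]
width: 0.0
gripper_force: 3.9
```

```bash
python3 - <<'E'
from h import *
st();look(('bolt_fin','lid_edge'),n=2)
E
```

```text
t 29.65 box mm [-58.5 -91.2  93.4] F [ 0.2  8.7 -0.6] w 0.0 yawerr [ 0.993  0.121 -0.001]
scene bolt_fin [ -53. -106.  130.] 0.37 ang 1.0
scene lid_edge [ 35.   5. 185.] 0.69 ang 44.0
scene bolt_fin [ -52. -106.  129.] 0.62 ang 3.0
scene lid_edge [ 36.   2. 183.] 0.92 ang 45.0
top lid_edge [ 33.  -0. 186.] 0.85 ang 43.0
top lid_edge [ 34.  -1. 183.] 0.75 ang 44.0
```

Emit:
{"api": "carry_out", "payload": {"delta_pos": [[0,-0.03,0],[0,-0.03,-0.1225],[0,-0.15,-0.1225],[0,-0.28,-0.1225],[0,-0.28,-0.1225],[0.1,-0.28,-0.1225],[0.18,-0.28,-0.1225],[0.22,-0.28,-0.1225],[0.25,-0.28,-0.1225],[0.25,-0.28,-0.1225]], "turn": [[0,0,0],[0,0,0],[0,0,0],[0,0,0],[0,0,0],[0,0,0],[0,0,0],[0,0,0],[0,0,0],[0,0,0]], "claw": [1,1,1,1,1,1,1,1,1,1]}}

```text
clock: 31.25
position: [0.5901, 0.294, 0.1418]
ee_rot: [0.001, 0.998, 0.061, 0.0]
contact_force: [-0.5, -1.1, -0.7]
width: -0.0001
gripper_force: 0.0
```

```bash
python3 - <<'E'
from h import *
st();look(('lid_edge',),n=1)
E
```

```text
t 31.25 box mm [ 42.9  17.9 141.8] F [-0.5 -1.1 -0.7] w -0.0 yawerr [0.993 0.121 0.   ]
scene lid_edge [ 60.   2. 196.] 0.76 ang 48.0
top lid_edge [ 61.  -1. 197.] 0.63 ang 47.0
```

Emit:
{"api": "carry_out", "payload": {"delta_pos": [[0.04,0,0],[0.07,0,0],[0.09,0,0],[0.11,0,0],[0.12,0,0],[0.12,0,0]], "turn": [[0,0,0],[0,0,0],[0,0,0],[0,0,0],[0,0,0],[0,0,0]], "claw": [1,1,1,1,1,1]}}

```text
clock: 32.05
position: [0.6371, 0.3007, 0.1422]
ee_rot: [0.0, 0.998, 0.061, 0.0]
contact_force: [-0.2, -0.5, -0.3]
width: -0.0
gripper_force: 0.0
```

```bash
python3 - <<'E'
from h import *
st();look(('lid_edge',),n=2)
E
```

```text
t 32.05 box mm [ 90.3  18.8 142.2] F [-0.2 -0.5 -0.3] w -0.0 yawerr [0.993 0.121 0.   ]
scene lid_edge [110.   2. 202.] 0.86 ang 56.0
scene lid_edge [110.   2. 204.] 0.83 ang 56.0
top lid_edge [110.   0. 203.] 0.6 ang 56.0
top lid_edge [110.   1. 205.] 0.97 ang 56.0
```

Emit:
{"api": "carry_out", "payload": {"delta_pos": [[0.012,0,0],[0.012,0,0],[0,0,0],[-0.1,0,0],[-0.2,0,0],[-0.35,0,-0.1],[-0.4,0,-0.2],[-0.4,0,-0.2],[-0.4,0,-0.2]], "turn": [[0,0,0],[0,0,0],[0,0,0],[0,0,0],[0,0,0],[0,0,0],[0,0,0],[0,0,0],[0,0,0]], "claw": [1,1,1,1,1,1,1,1,1]}}

```text
clock: 33.35
position: [0.4779, 0.2819, 0.2256]
ee_rot: [-0.001, 0.998, 0.061, 0.003]
contact_force: [0.9, -0.2, -1.2]
width: 0.0
gripper_force: 0.0
```

```bash
python3 - <<'E'
from h import *
import cv2
st();look(('lid_edge','bolt_fin','left_code','middle_code','right_code'),cs=('scene',),n=2)
cv2.imwrite('pics/a6.png',cv2.resize(manip.get_image('scene')['image'][160:310,130:330,::-1],(800,600)))
E
```

```text
t 33.35 box mm [-69.9  19.4 225.6] F [ 0.9 -0.2 -1.2] w 0.0 yawerr [0.992 0.122 0.006]
scene lid_edge [118.   5. 200.] 0.73 ang 58.0
scene bolt_fin [ -53. -105.  127.] 0.65 ang 2.0
scene left_code [-60.  59. 125.] 0.7 ang -11.0
scene middle_code [-57.  19. 118.] 0.45 ang -6.0
scene right_code [-53. -27. 121.] 0.48 ang 2.0
scene lid_edge [121.   1. 201.] 0.91 ang 58.0
scene bolt_fin [ -53. -106.  128.] 0.66 ang 2.0
scene left_code [-58.  59. 123.] 0.53 ang -7.0
scene middle_code [-54.  19. 113.] 0.78 ang -1.0
scene right_code [-53. -25. 121.] 0.53 ang 1.0
```

View pics/a6.png

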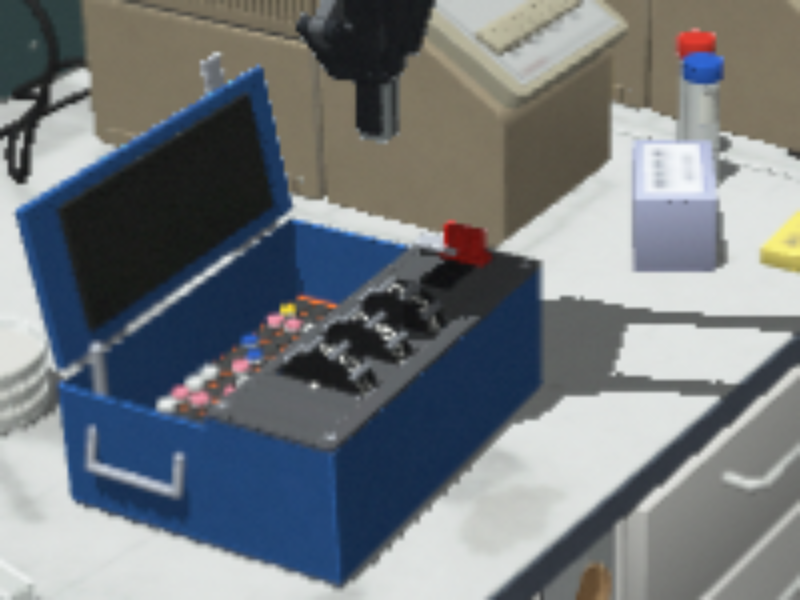

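The picture shows the lid fully open, free edge at about (140,140). The bolt is drawn, with its fin at (465,243), and the gripper is clear at (378,135). The carton and pad have not moved.

```bash
python3 -c "
from rig import manip
print(manip.sign_off())"
```

```text
the job is handed in; nothing more can be done
None
```

The job is handed in: the wheels read 4-7-2, the bolt is fully drawn, the lid is open at its stop (about 1.75 rad), and the arm is clear; hand-in returned no verdict.

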